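# Clear the jammed ink-jar magazine

## Robot

A 6-joint arm with a two-finger parallel gripper is mounted at the origin on the work surface; the furniture and walls round the work are solid. World frame = base frame: x ahead of the robot, y to its left, z up, the work surface at z = 0. Lengths are in m, angles in rad, forces in N, time in s.
With the tool pointing down it reaches from about 0.325 to 0.925 m from the base axis. Payload 3.1 kg.
Tool frame: the origin (TCP) lies midway between the tips of the shut fingers; the grasp point (between the pads) lies 19 mm behind it (arm.grasp_offset is the distance from the TCP to the grasp point, in m); z points along the fingers, x is the direction in which the jaws open and shut, and the axes are right-handed (so a half turn about z gives the same grasp; the last joint's range is limited). The gripper opens to 85 mm and grips with 20 to 120 N. Pads are 22 mm wide; open, the fingers measure 114 mm over their backs; the gripper's body (76 mm by 85 mm) begins 54 mm behind the grasp point. The pads swing forward as they close: fully open they stand 13 mm farther back than shut.
Start: joints at [1.038, 0.217, 1.613, -0, 1.311, -0.112], TCP at [0.255, 0.57, 0.231] pointing down, gripper open.
Joint ranges: [-2.75, 2.75], [-0.78, 2.1], [0.31, 2.55], [-1.13, 4.27], [0.13, 2.63], [-2.58, 2.58]. Speed limits (rad/s): [2.79, 2.79, 3.14, 3.14, 3.14, 3.14].

## Interface

Orientations are given as a unit quaternion [w, x, y, z].
In Python, from bench import arm gives the robot as it stands. The module is installed in compiled form; this text tells all that it offers.
- The arm moves only by the tool drive_tool, never from a script. Its argument "rows" is a list of rows, each a list of 5 numbers: the opening, from 0 (shut) to 1 (fully open), then the shift along the tool's x, y, z in cm, then the turn about the tool's z in rad. In form: [[fingers, dx, dy, dz, twist], ...]. A call has 1 to 12 rows; each row shifts and turns the commanded pose from where the row before left it, along the tool's axes as they then stand; what a row does not reach is not made up. A row lasts 1/12 s, in which the tool goes at most 41.7 mm and 7.16 degrees, less where a joint would pass 70% of its speed; a pose out of reach is approached as far as the arm can. A call is refused whole if a number of a shift passes 4.17 or a number of a turn 0.125, either way. A call with a gripper value outside its range is refused whole. The fingers move at their own pace and stop on an object; "newtons" is the grip in N (left out, the last holds). Time passes only in rows, so rows that do not move let the fingers close. It gives the time, the measured TCP pose, the force and the opening at its end, in the units of the state.
- arm.sense(): the state, without advancing time (a new reading comes with each control period).
- arm.camera(name): name is "scene" or "top" or "wrist"; returns (picture, depth): 420x560x3 uint8, blue, green, red; 420x560 float32, m along the optical axis (not along the pixel's ray), 0 where there is no reading.
- arm.camera_model(name): a dict with "fx", "fy", "cx", "cy" (pixels), "pose" (4x4, takes a point from camera to world coordinates). Camera axes: x right, y up, looking along -z (the intrinsics and any distortion apply to the point x, -y, -z); pixel columns grow to the right and rows downward; lengths in m; the calibration is good to about 2 mm. A picture is of the moment at which its call begins: read the wrist's pose just before it. camera_model takes no time and is no camera call; for the wrist camera it gives the pose at the moment of the call.
- arm.finish_job(): hands the job in, once; it reports no verdict.
Trained networks look in the newest picture that a camera, given by its name, has taken for a name from the list of things; names that differ only in an ending like _2 or _b are one class to them, and where a whole thing is asked for, a point or a joint stands for the part that bears it (a point fixed in the world has none). Each returns a list of dicts, best first, with "confidence" (0 to 1); they miss things now and then, are a little off and sometimes report something else, mostly with a low value. They report only what shows in the picture. A call takes as long as a camera call.
- arm.trace(thing, camera): "region" (420x560 bool, what is visible of it) and "point" ([column, row] in pixels, amid what is visible of it).
The state is a dict: "clock": time; "joint_pos": joint angles; "joint_velocities": joint speeds; "tau": joint torques, N m; "position": TCP position; "tool_rot": TCP orientation; "force": force on the tool from outside, world axes, zero at the start; "ft_torque": the same for the moment, N m; "grip_width": opening from 0.0 (shut) to 1.0 (fully open).
Only numpy, scipy, OpenCV 4.12 (cv2) and the standard library are available. Lean on these libraries where they do the work, as an engineer would, in place of code of your own. Each camera call takes 0.05 s, during which the arm holds its last target.

## Task

The ink-jar magazine is jammed: one jar has cut in beside the queue and bridges the mouth of the narrow lane. Nudge that jar back along the slanted shoulder until it is felt to come up firmly against the outer rail of the loading bay, then take the follower by its knob and run the two queued jars down the lane until they are closed up and snug under light pressure between the end stop and the follower's paddle, and let go. The jars are glass: push gently, by feel, keep every jar standing on the magazine, and leave the fourth jar and everything round about alone.

Things in the scene. Friction and masses are not known exactly. Their poses are not given: they have to be found in the camera images.
- magazine: Jar magazine fixed to the bench: grey plate 272 x 180 mm, top 8 mm above the bench, with round steel guide rails. Origin at bench level, on the lane's centre line at the lane's mouth; x = flow direction (follower to end stop), y from the loading bay (robot's side) to the straight far rail, z up. Jars stand on the plate (z = 8 mm). Lane (x > 0) 46.5 mm wide; bay (x < 0) with two rows, the queue in line with the lane
- mouth_corner (a point): Corner where the near rail of the lane meets the 45 degree shoulder, on the face that touches jars, 49 mm above the bench. Magazine frame, mm: far rail face y = +23 all along; near lane rail face y = -23.5 for x > 0; this corner (0, -23.5); the shoulder slants from it back and outward, along (-1, -1). Rails are 8 mm thick, in pairs centred 23 and 49 mm up; posts outside them reach z = 59
- bay (a point): Middle of the empty place in the bay's second row, on the plate, where the blocking jar belongs (magazine frame -62, -56). Not measured, to be found by feel: the bay's outer rail, parallel to x, from the shoulder's end back to x = -160 mm, is adjustable and set with its face at y = -72 to -84 mm; it is firmly clamped. A thin divider rail (5 mm, y = -24.5) parts the rows behind x = -70 mm
- lane_end (a point): Middle of the lane's end, on the plate (magazine frame 58, 0). Not measured, to be found by feel: the flat face of the end stop, 46 mm high, firmly clamped across the lane with its face at x = 48 to 68 mm
- follower (a joint): Travel of the follower along the lane, in m: 0 is fully back, growing toward the end stop (0.15 at most). A friction brake of about 6 N (plus some drag when moved fast) holds it where it is left and keeps the jars under the light pressure they were left with; each jar adds up to 1 N of drag. There is no spring
- follower_knob (a point): Middle of the black cylindrical knob on the follower, 24 mm across, from 71 to 96 mm above the bench; grip it from above. The knob stands 14 mm behind the paddle's face. Under it, up to 66 mm above the bench, a flat arm leads to the carriage on the rod behind the far rail
- follower_face (a point): Middle line of the flat front face of the follower's white paddle (34 mm wide, 14 to 58 mm above the bench), at 49 mm above the bench: the face that pushes the last jar
- jar_block: The jar that blocks the mouth, between the shoulder and the first queued jar. All four jars are alike: white glass, blue screw lid, 46 mm high, 42 mm across at the lid (36 to 46 mm above the foot), 40 mm below it, about 0.11 kg, closed. Origin: centre of the foot. Jars, rails, stop and paddle meet at the lids. If the follower is pushed before this jar is out of the way, it wedges fast
- jar_lead: First jar of the queue, which stands in line with the lane (alike). The glass stands at most 12 N from a finger on any jar and 18 N along the queue, at the paddle or the end stop
- jar_last: Second and last jar of the queue, next to the follower's paddle (alike)
- jar_side: Fourth jar, standing farther back in the loading bay's second row by the outer rail; leave it alone (alike)
- ink_pot_black: Brown ink pot with black lid, 66 mm across, 62 mm high, on the bench; leave it alone. Origin: centre of its foot

How it is judged:
On the way, in this order (a step that is already met when the one before it is completed fails the run):
1. the blocking jar is pressed back in the bay's second row against the outer rail (2 N with its weight), while the queue is still waiting (y of jar_block in the frame of magazine below -0.046 m and x of jar_block in the frame of magazine between -0.1 and -0.04 m and contact force between jar_block and magazine above 2 N and x of jar_lead in the frame of magazine below -0.03 m), for 0.05 s.
2. the two queued jars are closed up in the lane, pressed against the end stop by the paddle (x of jar_lead in the frame of magazine above 0.024 m and contact force between jar_lead and magazine above 2.2 N and contact force between follower and jar_last above 0.5 N and horizontal distance between jar_lead and jar_last below 0.0435 m and y of jar_lead in the frame of magazine between -0.008 and 0.008 m and y of jar_last in the frame of magazine between -0.008 and 0.008 m), for 0.2 s.
At the end, for the whole second after the job is handed in: Blocking jar standing in the bay at least 46 mm from the lane centre line; the two queued jars in the lane, gap below 1.5 mm, the first still pressed on the end stop (2.2 N with its weight), the paddle on the last (0.5 N); jars upright and still, all released (all of step 2 and y of jar_block in the frame of magazine below -0.046 m and x of jar_block in the frame of magazine between -0.1 and -0.04 m and contact force between the fingers and anything else below 0.1 N and linear speed of each of jar_block, jar_lead, jar_last, jar_side below 0.01 m/s and angle between each of jar_block, jar_lead, jar_last, jar_side's own z axis and vertical below 0.1 rad); the robot touches nothing.
It fails at once if a jar pressed by the fingers with more than 12 N (contact force between the fingers and jar_block above 12 N or contact force between the fingers and jar_lead above 12 N or contact force between the fingers and jar_last above 12 N or contact force between the fingers and jar_side above 12 N).
It fails at once if the queue pressed with more than 18 N, at the paddle or at the end stop (contact force between follower and jar_last above 18 N or contact force between jar_lead and magazine above 18 N).
It fails at once if a jar lifted more than 12 mm off the plate or tipped (height (world z) of any of jar_block, jar_lead, jar_last, jar_side above 0.02 m or angle between any of jar_block, jar_lead, jar_last, jar_side's own z axis and vertical above 0.3 rad).
It fails at once if the fourth jar or the brown ink pot shoved more than 15 mm (distance of any of jar_side, ink_pot_black from where it was at the start of the episode above 0.015 m).
It also fails if it takes over 72 s, if anything falls off the work surface, if the arm or the gripper's body presses on something with over 40 N, if the wrist force passes 120 N, or if a joint passes its speed limit or range.

## Working session

There is one attempt and no reset: what is moved stays moved. The work goes in short steps, Python scripts to look and compute and a tool call to move; the robot and the scene stay as the last step left them, time stands still between calls to the robot, and variables do not carry over. Pictures are saved under pics/ and viewed, and the job is handed in when it is done.

Besides the shell and the picture viewer there is one more tool, called after "Call:" as name(argument=value, ...), one argument or row to a line, values as JSON. drive_tool: Moves the arm, as the interface text tells. Its arguments: {"type":"object","properties":{"rows":{"type":"array","items":{"type":"array","items":{"type":"number"}}},"newtons":{"type":"number"}},"required":["rows"]}

```bash
mkdir -p pics; python3 - <<'E'
from bench import arm
import cv2,numpy as np
s=arm.sense();print(s)
for n in("scene","top"):
    p,d=arm.camera(n);cv2.imwrite(f"pics/{n}0.png",p);np.save(f"{n}0.npy",d)
    m=arm.camera_model(n);print(n,{k:np.round(v,4).tolist() if k=='pose' else v for k,v in m.items()})
print(arm.grasp_offset)
E
```

```text
{'clock': 0.0, 'joint_pos': array([ 1.03780628e+00,  2.17784249e-01,  1.61493909e+00, -7.29827436e-06,
        1.31131411e+00, -1.12223606e-01]), 'joint_velocities': array([ 0.00122829, -0.00152968,  0.00105852,  0.00022007,  0.00079852,
        0.00020611]), 'tau': array([-1.46386152e-03, -3.96834755e+01, -3.03858161e+01, -2.40220652e-04,
        9.42428102e-03, -2.21581303e-05]), 'position': array([0.25486074, 0.56977183, 0.22994703]), 'tool_rot': array([ 5.48891996e-04,  8.39183037e-01,  5.43847715e-01, -1.09224051e-03]), 'force': array([-0.12789055,  0.12126736, -0.10115767]), 'ft_torque': array([ 0.01440861,  0.03826264, -0.01312695]), 'grip_width': 0.9950621075448487}
scene {'fx': 461.50475356605756, 'fy': 461.50475356605756, 'cx': 278.09804816453106, 'cy': 207.19823868047393, 'pose': [[0.6471, -0.6248, 0.4369, 0.8831], [0.7623, 0.5355, -0.3635, -0.2606], [-0.0069, 0.5683, 0.8228, 0.9692], [0.0, 0.0, 0.0, 1.0]]}
top {'fx': 400.6332785621984, 'fy': 400.6332785621984, 'cx': 273.3232018657185, 'cy': 202.98703700434123, 'pose': [[-0.029, 0.988, -0.1519, 0.2737], [-0.9996, -0.0285, 0.0053, 0.1571], [0.0009, 0.152, 0.9884, 0.9489], [0.0, 0.0, 0.0, 1.0]]}
0.0187
```

View pics/scene0.png

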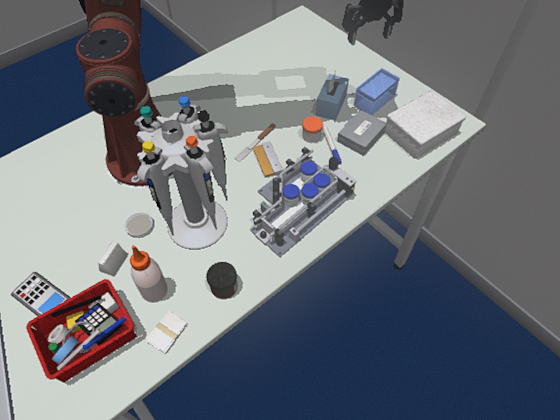

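View pics/top0.png

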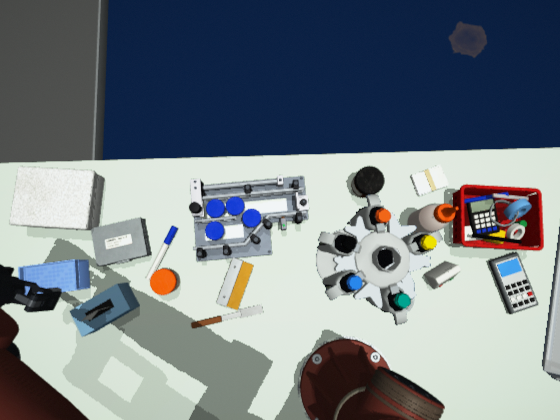

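The top view shows the magazine around (250,215): queue jars near (216,208) and (234,206), blocking jar (251,218), side jar (214,230), follower on the left. Next I'll locate each of them with the networks and depth.

```bash
cat > h.py <<'E'
from bench import arm
import cv2,numpy as np
def unproj(m,d,mask):
    v,u=np.nonzero(mask&(d>0)); z=d[v,u]
    P=np.stack([(u-m['cx'])/m['fx']*z,-(v-m['cy'])/m['fy']*z,-z],1)
    return P@m['pose'][:3,:3].T+m['pose'][:3,3],u,v
def proj(m,P):
    P=np.atleast_2d(P);q=(P-m['pose'][:3,3])@m['pose'][:3,:3]
    return np.stack([m['cx']+m['fx']*q[:,0]/-q[:,2],m['cy']+m['fy']*(-q[:,1])/-q[:,2]],1)
E
python3 - <<'E'
from h import *
for c in("top","scene"):
    p,d=arm.camera(c);m=arm.camera_model(c)
    big=cv2.resize(p[160:270,170:330] if c=="top" else p[130:260,240:370],None,fx=5 if c=="top" else 4.5,fy=5 if c=="top" else 4.5,interpolation=cv2.INTER_CUBIC);cv2.imwrite(f"pics/{c}big.png",big)
    for t in("jar_block","follower_knob","ink_pot_black","magazine","follower"):
        for r in arm.trace(t,c)[:5]:
            P,u,v=unproj(m,d,r['region'])
            if len(P)==0: continue
            top=np.percentile(P[:,2],95); T=P[P[:,2]>top-.006]
            print(c,t,round(r['confidence'],2),np.round(r['point'],1),len(P),'ztop',round(top,4),'topc',np.round((T.min(0)+T.max(0))/2,4),np.round(np.median(T,0),4),'ext',np.round(np.ptp(T,axis=0),3))
E
```

```text
top jar_block 0.77 [254.2 217.4] 307 ztop 0.0569 topc [0.3809 0.2034 0.0553] [0.3805 0.2032 0.0548] ext [0.041 0.041 0.008]
top jar_block 0.73 [243.4 208.8] 6420 ztop 0.0664 topc [0.3863 0.2164 0.0803] [0.4238 0.3221 0.0677] ext [0.17  0.245 0.04 ]
top follower_knob 0.84 [195.9 197.7] 494 ztop 0.0983 topc [0.4029 0.3226 0.0964] [0.4025 0.3228 0.0971] ext [0.022 0.023 0.008]
top magazine 0.66 [245.2 209.2] 6441 ztop 0.0665 topc [0.3863 0.2164 0.0804] [0.4237 0.3222 0.0677] ext [0.17  0.245 0.04 ]
top follower 0.6 [194.9 199.6] 486 ztop 0.0983 topc [0.4029 0.3223 0.0964] [0.4024 0.3226 0.0971] ext [0.022 0.023 0.008]
scene jar_block 0.58 [291.5 195.6] 338 ztop 0.0561 topc [0.3799 0.1953 0.0557] [0.3799 0.1986 0.0542] ext [0.041 0.053 0.011]
scene follower_knob 0.72 [342.3 174.3] 515 ztop 0.0961 topc [0.4022 0.3191 0.0948] [0.4033 0.3192 0.0959] ext [0.019 0.022 0.009]
scene ink_pot_black 0.98 [221.1 279.7] 933 ztop 0.0644 topc [ 0.4567 -0.069   0.0627] [ 0.4586 -0.0692  0.0622] ext [0.064 0.065 0.009]
scene magazine 0.58 [294.9 205.1] 5049 ztop 0.0651 topc [0.3863 0.2128 0.0793] [0.4169 0.3173 0.0664] ext [0.168 0.248 0.04 ]
scene follower 0.65 [337.6 172.6] 538 ztop 0.0961 topc [0.4009 0.3209 0.0951] [0.402  0.3197 0.0959] ext [0.022 0.025 0.009]
```

View pics/topbig.png

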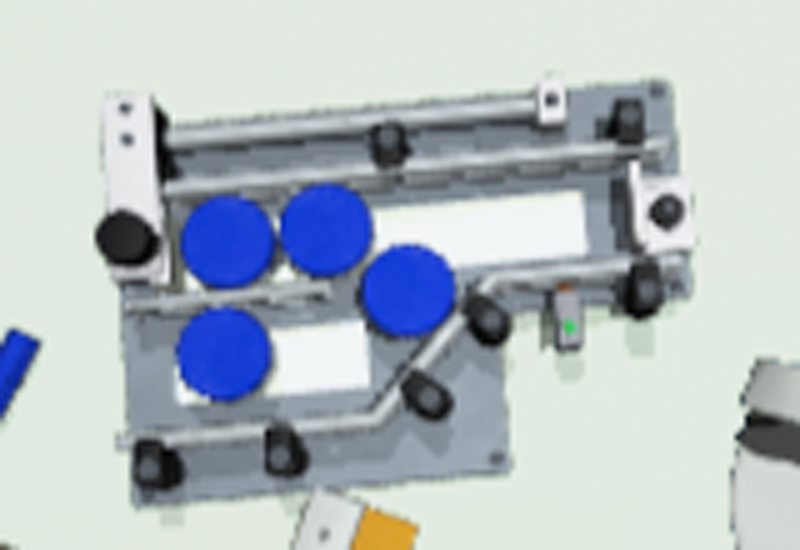

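View pics/scenebig.png

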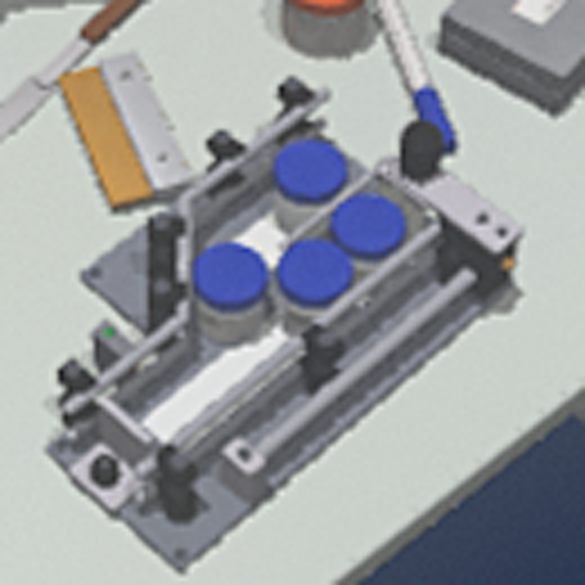

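```bash
python3 - <<'E'
from h import *
p=cv2.imread('pics/top0.png');d=np.load('top0.npy');m=arm.camera_model('top')
def circ(mask,P,ext=.021):
    pass
hsv=cv2.cvtColor(p,cv2.COLOR_BGR2HSV)
mk=(hsv[...,0]>105)&(hsv[...,0]<130)&(hsv[...,1]>150)&(hsv[...,2]>80)
mk[:, :180]=0;mk[:,275:]=0;mk[:190]=0;mk[245:]=0
P,u,v=unproj(m,d,mk)
ok=(P[:,2]>.049)&(P[:,2]<.06);P=P[ok];print(len(P),np.median(P[:,2]))
from scipy.optimize import minimize
# 4 jar centers: kmeans
_,lab,C=cv2.kmeans(P[:,:2].astype(np.float32),4,None,(3,100,1e-6),10,cv2.KMEANS_PP_CENTERS)
for i in range(4):
    Q=P[lab[:,0]==i];print(np.round(C[i],4),np.round((Q.min(0)+Q.max(0))/2,4),np.ptp(Q,axis=0).round(3),len(Q))
# plate edges: points z in .005..0.011
P,u,v=unproj(m,d,np.ones_like(d,bool))
r=(P[:,0]>.25)&(P[:,0]<.52)&(P[:,1]>.05)&(P[:,1]<.38)
Q=P[r&(P[:,2]>.005)]
print('all',Q.min(0),Q.max(0))
# rasterised plan plot by height
img=np.zeros((560,700,3),np.uint8)
for a in P[r]:
    x=int((.38-a[1])*2000);y=int((.52-a[0])*2000)
    z=np.clip(a[2]/.1,0,1)
    c=cv2.applyColorMap(np.uint8([[z*255]]),cv2.COLORMAP_JET)[0,0].tolist()
    cv2.rectangle(img,(x-1,y-1),(x+2,y+2),c,-1)
cv2.imwrite('pics/plan.png',img)
# minAreaRect of points z>.005
pl=Q[(Q[:,2]<.012)]
hull=cv2.minAreaRect((pl[:,:2]*1000).astype(np.float32));print(hull)
# far rail top: points z .049-.056 and x near far
E
```

```text
1055 0.054987148597385294
[0.4083 0.2398] [0.4081 0.24   0.0544] [0.039 0.039 0.009] 260
[0.3792 0.2029] [0.3796 0.2036 0.0542] [0.039 0.041 0.01 ] 259
[0.4041 0.2839] [0.4047 0.2842 0.0553] [0.039 0.041 0.009] 269
[0.3536 0.286 ] [0.354  0.2865 0.0549] [0.04  0.041 0.01 ] 267
all [0.25002416 0.05000812 0.00500878] [0.51956005 0.37999914 0.35760711]
((385.18572998046875, 215.19703674316406), (328.99298095703125, 268.09478759765625), 89.85675048828125)
```

View pics/plan.png

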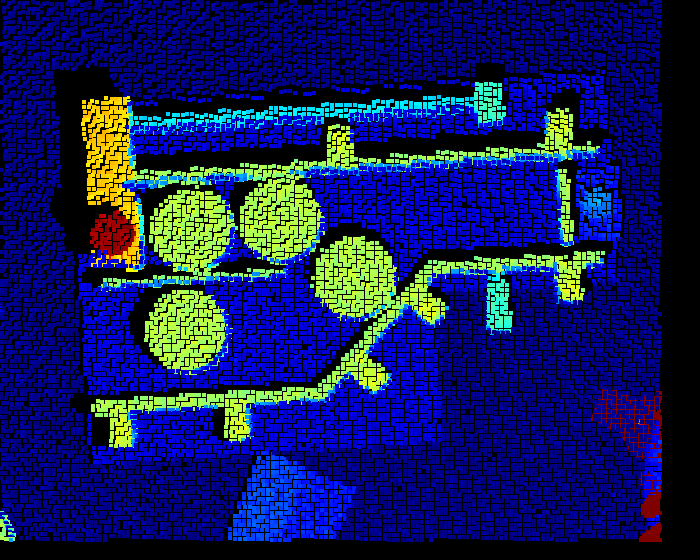

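```bash
cat > fit.py <<'E'
from h import *
from scipy.optimize import least_squares
p=cv2.imread('pics/top0.png');d=np.load('top0.npy');m=arm.camera_model('top')
P,u,v=unproj(m,d,np.ones_like(d,bool))
b,g,r=[p[v,u,i].astype(int) for i in range(3)]
grey=(abs(b-r)<35)&(r>70)
sel=grey&(P[:,2]>.046)&(P[:,2]<.056)&(P[:,0]>.28)&(P[:,0]<.48)&(P[:,1]>.08)&(P[:,1]<.335)
Q=P[sel][:,:2]*1000
def mag(q,t):
    a=t[2];ex=np.array([np.sin(a),-np.cos(a)]);ey=np.array([np.cos(a),np.sin(a)])
    w=q-t[:2];return np.stack([w@ex,w@ey],1)
def res(t,full=False):
    M=mag(Q,t)
    f=M[:,1]-27; n=np.where(M[:,0]>-1,M[:,1]+27.5,1e3)
    # shoulder
    s=((M[:,0]-0)-(M[:,1]+23.5))/np.sqrt(2)-4; s=np.where((M[:,0]<0)&(M[:,0]>-50)&(M[:,1]<-25),s,1e3)
    R=np.stack([f,n,s],1);k=abs(R).argmin(1);e=R[np.arange(len(R)),k]
    # subtract nothing; clip
    if full:return e,k
    return np.where(abs(e)<6,e,6)
# init: corner plan (425,262)-> world
t0=np.array([412,166,.068])
best=None
for dx in(-6,0,6):
  for dy in(-8,0,8):
    for da in (-.02,0,.02):
      s=least_squares(res,t0+[dx,dy,da],loss='soft_l1')
      if best is None or s.cost<best.cost:best=s
t=best.x;e,k=res(t,True);print(t,best.cost,[((k==i)&(abs(e)<5)).sum() for i in range(3)],[e[(k==i)&(abs(e)<5)].mean().round(2) for i in range(3)])
np.save('mag.npy',t)
for n,w in dict(lead=(408.2,239.9),block=(379.7,203.4),last=(404.4,284.1),side=(353.8,286.3),knob=(402.7,322.6)).items():print(n,mag(np.array([w]),t)[0].round(1))
M=mag(Q,t);o=M[(M[:,1]<-65)&(M[:,0]<-60)];print('outer rail centre y',np.median(o[:,1]),len(o))
# plan overlay in mag frame of pts
st=P[(P[:,2]>.03)&(P[:,2]<.06)][:,:2]*1000;S=mag(st,t);S=S[(S[:,0]>40)&(S[:,0]<90)&(abs(S[:,1])<20)];print('stop face x pctl',np.percentile(S[:,0],[2,10,50]))
E
python3 fit.py
```

```text
[4.11969595e+02 1.68947126e+02 6.62435756e-02] 2484.3163051631273 [np.int64(318), np.int64(122), np.int64(81)] [np.float64(0.09), np.float64(0.42), np.float64(0.17)]
lead [-71.    0.9]
block [-36.5 -29.9]
last [-1.154e+02  1.000e-01]
side [-120.9  -50.3]
knob [-153.9    0.9]
outer rail centre y -84.54180517314222 152
stop face x pctl [68.14665896 68.44733046 70.70808844]
```

The fitted magazine pose puts jar_block at (-36.5,-29.9) in the magazine frame, touching the shoulder. The outer rail's face is at about y = -80.5 and the stop's face at about x = 68. I'll shut the fingers and move above the mouth.

Call:
drive_tool(
  rows=[
    [0,-2.46,2.5,0,0],
    [0,-2.46,2.5,0,0],
    [0,-2.46,2.5,0,0],
    [0,-2.46,2.5,0,0],
    [0,-2.46,2.5,0,0],
    [0,-2.46,2.5,0,0],
    [0,-2.46,2.5,0,0],
    [0,-2.46,2.5,0,0],
    [0,-2.46,2.5,0,0],
    [0,-2.46,2.5,0,0],
    [0,-2.46,2.5,0,0],
    [0,-2.46,2.5,0,0],
  ],
  newtons=40,
)

```text
clock: 1.7
position: [0.4089, 0.1769, 0.2317]
tool_rot: [0.0, 0.839, 0.544, 0.001]
force: [1.2, 0.2, -1.0]
grip_width: -0.002
```

Call:
drive_tool(
  rows=[
    [0,0,0,2,0.1],
    [0,0,0,2,0.1],
    [0,0,0,2,0.099],
    [0,0,0,2,0],
    [0,0,0,2,0],
    [0,0,0,0,0],
  ],
)

```text
clock: 2.2
position: [0.4051, 0.1775, 0.1274]
tool_rot: [-0.001, 0.911, 0.413, -0.004]
force: [-1.6, 0.1, -1.7]
grip_width: 0.001
```

```bash
cat > look.py <<'E'
import sys
from h import *
tag=sys.argv[1]
t=np.load('mag.npy');a=t[2];ex=np.array([np.sin(a),-np.cos(a)]);ey=np.array([np.cos(a),np.sin(a)])
def W(x,y,z):return np.r_[(t[:2]+x*ex+y*ey)/1000,z/1000]
for c in sys.argv[2:]:
    p,d=arm.camera(c);m=arm.camera_model(c)
    np.save(f'{tag}_{c}.npy',d)
    q=p.copy()
    if c=='top': q=cv2.resize(p[160:270,170:330],None,fx=5,fy=5,interpolation=cv2.INTER_CUBIC)
    if c=='scene': q=cv2.resize(p[120:260,230:380],None,fx=4,fy=4,interpolation=cv2.INTER_CUBIC)
    if c=='wrist':
        q=cv2.resize(p,None,fx=1.4,fy=1.4)
        cv2.imwrite(f'{tag}_wrist_raw.png',p)
        print(np.round(m['pose'],4).tolist(),m['fx'],m['cx'],m['cy'])
        for pts in ([(-150,23,49),(90,23,49)],[(90,-23.5,49),(0,-23.5,49),(-57,-80.5,49),(-160,-80.5,49)]):
            z=proj(m,np.array([W(*k) for k in pts]))*1.4
            cv2.polylines(q,[z.astype(int).reshape(-1,1,2)],False,(0,255,0),1)
    cv2.imwrite(f'pics/{tag}_{c}.png',q)
s=arm.sense();M=s['position'][:2]*1000-t[:2]
print('clock',s['clock'],'pos',s['position'].round(4),'mag',(M@ex).round(1),(M@ey).round(1),'F',s['force'].round(2),'Fmag',(s['force'][:2]@ex).round(2),(s['force'][:2]@ey).round(2))
R=s['tool_rot'];from scipy.spatial.transform import Rotation as Ro
T=Ro.from_quat(np.r_[R[1:],R[0]]).as_matrix();print('toolx yaw',np.degrees(np.arctan2(T[1,0],T[0,0])).round(2),'tooly yaw',np.degrees(np.arctan2(T[1,1],T[0,1])).round(2), 'grip',s['grip_width'])
E
python3 look.py a wrist top
```

```text
[[0.659, -0.7178, -0.2247, 0.3486], [0.7522, 0.6272, 0.2023, 0.2311], [-0.0043, -0.3023, 0.9532, 0.2719], [0.0, 0.0, 0.0, 1.0]] 323.5419998303545 273.2281774161449 205.72880972735837
clock 2.3 pos [0.408  0.1784 0.131 ] mag -9.7 -3.3 F [-0.29  0.11  0.3 ] Fmag -0.13 -0.28
toolx yaw 48.76 tooly yaw -41.24 grip 0.00211911103276671
```

View pics/a_wrist.png

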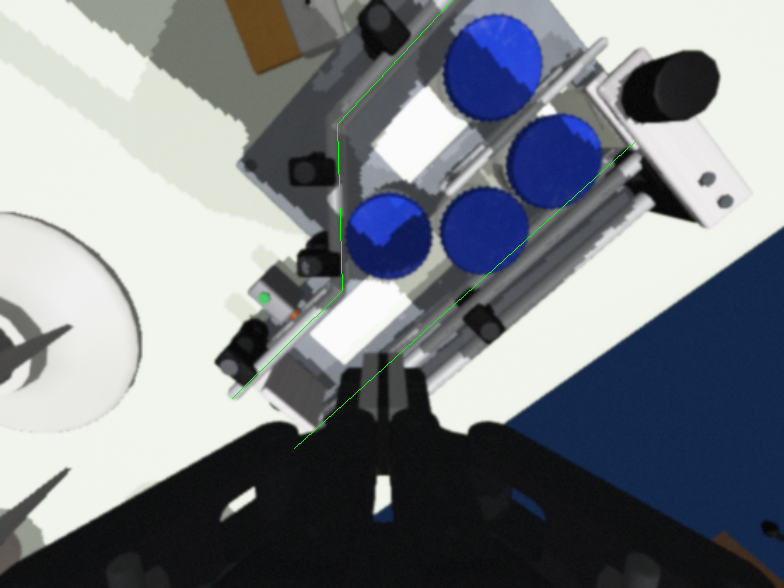

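View pics/a_top.png

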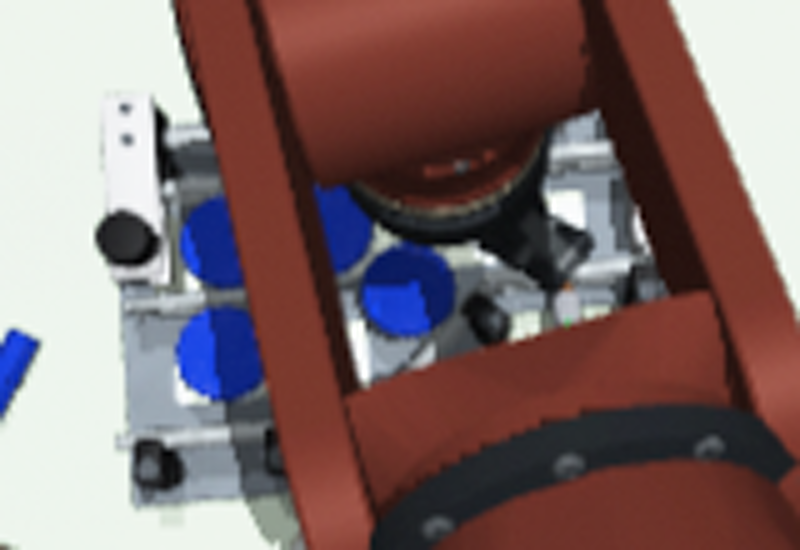

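The overlay matches the rails, and the fingers (tips about (385,355)) are over the open mouth, clear of jar_block's lid at (390,236). I'll lower them now.

Call:
drive_tool(
  rows=[
    [0,0,0,2,0],
    [0,0,0,2,0],
    [0,0,0,2,0],
    [0,0,0,1.5,0],
    [0,0,0,1.5,0],
    [0,0,0,1.0,0],
    [0,0,0,0,0],
    [0,0,0,0,0],
    [0,0,0,0,0],
  ],
)

```text
clock: 3.05
position: [0.41, 0.1789, 0.0327]
tool_rot: [0.0, 0.911, 0.413, 0.001]
force: [1.0, -0.3, 0.8]
grip_width: -0.005
```

Call:
drive_tool(
  rows=[
    [0,0,0,0,0],
    [0,0,-0.1,0,0],
    [0,0,-0.1,0,0],
    [0,0,-0.1,0,0],
    [0,0,0,0,0],
  ],
)

```text
clock: 3.47
position: [0.4062, 0.1806, 0.0315]
tool_rot: [-0.0, 0.911, 0.413, 0.0]
force: [0.0, -1.9, -0.6]
grip_width: 0.003
```

Call:
drive_tool(
  rows=[
    [0,0,0,0,0],
  ],
)

```text
clock: 3.55
position: [0.4062, 0.1806, 0.0314]
tool_rot: [0.0, 0.911, 0.413, 0.0]
force: [0.2, -0.7, 0.1]
grip_width: 0.005
```

Call:
drive_tool(
  rows=[
    [0,0,0,0,0],
  ],
)

```text
clock: 3.63
position: [0.4063, 0.1805, 0.0313]
tool_rot: [0.0, 0.911, 0.413, 0.0]
force: [-0.2, -0.0, 0.7]
grip_width: -0.002
```

```bash
python3 look.py b wrist
```

```text
[[0.6588, -0.7164, -0.2297, 0.3476], [0.7523, 0.6274, 0.201, 0.2335], [0.0002, -0.3052, 0.9523, 0.1736], [0.0, 0.0, 0.0, 1.0]] 323.5419998303545 273.2281774161449 205.72880972735837
clock 3.6833 pos [0.4063 0.1805 0.0313] mag -11.9 -4.9 F [-0.37 -0.38 -0.75] Fmag 0.36 -0.4
toolx yaw 48.76 tooly yaw -41.24 grip -0.0022151793788199228
```

View pics/b_wrist.png

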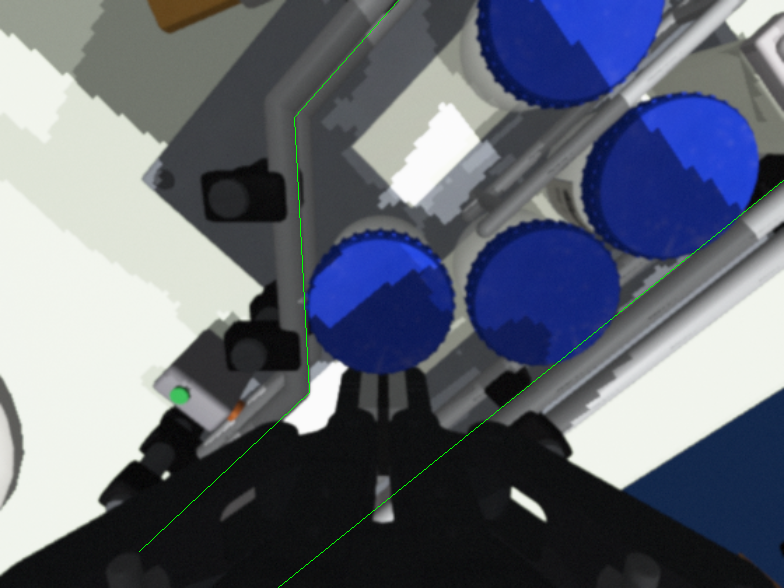

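The fingertips at (383,370) sit centred just behind the blocking jar's lid, which touches the shoulder. I'll push slowly along it.

Call:
drive_tool(
  rows=[
    [0,0,-0.1,0,0],
    [0,0,-0.1,0,0],
    [0,0,-0.1,0,0],
    [0,0,-0.1,0,0],
    [0,0,-0.1,0,0],
    [0,0,-0.1,0,0],
    [0,0,-0.1,0,0],
    [0,0,-0.1,0,0],
    [0,0,-0.1,0,0],
    [0,0,-0.1,0,0],
  ],
)

```text
clock: 4.52
position: [0.3988, 0.1872, 0.0314]
tool_rot: [0.0, 0.911, 0.413, 0.0]
force: [0.6, -0.2, 0.7]
grip_width: 0.0
```

```bash
python3 look.py c wrist
```

```text
[[0.6588, -0.7164, -0.2297, 0.34], [0.7523, 0.6275, 0.2009, 0.2402], [0.0002, -0.3052, 0.9523, 0.1736], [0.0, 0.0, 0.0, 1.0]] 323.5419998303545 273.2281774161449 205.72880972735837
clock 4.5667 pos [0.3986 0.1872 0.0313] mag -19.1 -12.2 F [ 1.78 -0.81  1.97] Fmag 0.92 1.72
toolx yaw 48.76 tooly yaw -41.24 grip 0.002072591322123594
```

View pics/c_wrist.png

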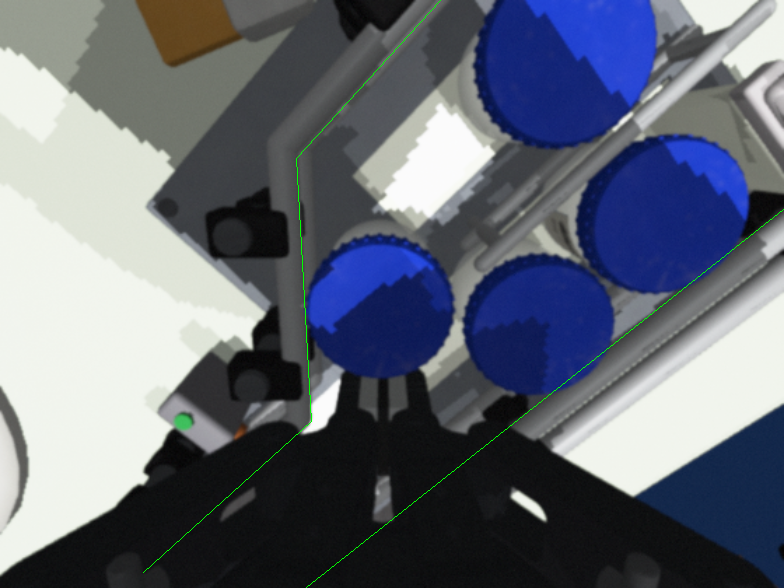

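The jar (centre (380,305)) is moving with the fingers along the shoulder and the queue hasn't been disturbed. I'll carry on.

Call:
drive_tool(
  rows=[
    [0,0,-0.1,0,0],
    [0,0,-0.1,0,0],
    [0,0,-0.1,0,0],
    [0,0,-0.1,0,0],
    [0,0,-0.1,0,0],
    [0,0,-0.1,0,0],
    [0,0,-0.1,0,0],
    [0,0,-0.1,0,0],
    [0,0,-0.1,0,0],
    [0,0,-0.1,0,0],
  ],
)

```text
clock: 5.4
position: [0.3912, 0.1937, 0.0313]
tool_rot: [0.0, 0.911, 0.413, 0.0]
force: [1.2, -0.8, 1.8]
grip_width: 0.001
```

Call:
drive_tool(
  rows=[
    [0,0,-0.1,0,0],
    [0,0,-0.1,0,0],
    [0,0,-0.1,0,0],
    [0,0,-0.1,0,0],
    [0,0,-0.1,0,0],
    [0,0,-0.1,0,0],
    [0,0,-0.1,0,0],
    [0,0,-0.1,0,0],
  ],
)

```text
clock: 6.07
position: [0.3852, 0.199, 0.0313]
tool_rot: [-0.0, 0.911, 0.413, 0.0]
force: [0.5, -1.3, 0.8]
grip_width: -0.002
```

```bash
python3 look.py d wrist
```

```text
[[0.6589, -0.7164, -0.2296, 0.3264], [0.7523, 0.6275, 0.2009, 0.252], [0.0002, -0.3051, 0.9523, 0.1736], [0.0, 0.0, 0.0, 1.0]] 323.5419998303545 273.2281774161449 205.72880972735837
clock 6.1167 pos [0.385  0.1991 0.0313] mag -31.9 -24.9 F [ 0.77 -1.29  1.6 ] Fmag 1.34 0.68
toolx yaw 48.76 tooly yaw -41.24 grip 0.0012466876041015546
```

View pics/d_wrist.png

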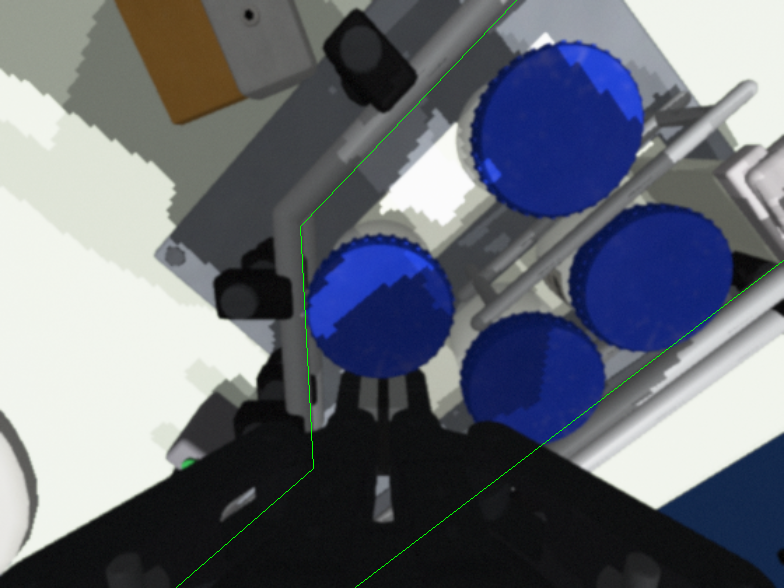

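Call:
drive_tool(
  rows=[
    [0,0,-0.1,0,0],
    [0,0,-0.1,0,0],
    [0,0,-0.1,0,0],
    [0,0,-0.1,0,0],
    [0,0,-0.1,0,0],
    [0,0,-0.1,0,0],
    [0,0,-0.1,0,0],
    [0,0,-0.1,0,0],
    [0,0,-0.1,0,0],
    [0,0,-0.1,0,0],
    [0,0,-0.1,0,0],
    [0,0,-0.1,0,0],
  ],
)

```text
clock: 7.12
position: [0.3761, 0.2069, 0.0313]
tool_rot: [0.0, 0.911, 0.413, -0.0]
force: [1.8, -2.2, 1.2]
grip_width: -0.0
```

Call:
drive_tool(
  rows=[
    [0,0,-0.05,0,0],
    [0,0,-0.05,0,0],
  ],
)

```text
clock: 7.28
position: [0.3754, 0.2075, 0.0313]
tool_rot: [0.0, 0.911, 0.413, -0.0]
force: [0.6, -1.0, 1.6]
grip_width: -0.004
```

```bash
python3 look.py e wrist
```

```text
[[0.6588, -0.7164, -0.2296, 0.3167], [0.7523, 0.6275, 0.2009, 0.2606], [0.0002, -0.3051, 0.9523, 0.1736], [0.0, 0.0, 0.0, 1.0]] 323.5419998303545 273.2281774161449 205.72880972735837
clock 7.3333 pos [0.3753 0.2076 0.0313] mag -41.0 -34.0 F [ 0.84 -1.01  1.8 ] Fmag 1.06 0.77
toolx yaw 48.76 tooly yaw -41.24 grip 0.00027109163574880196
```

View pics/e_wrist.png

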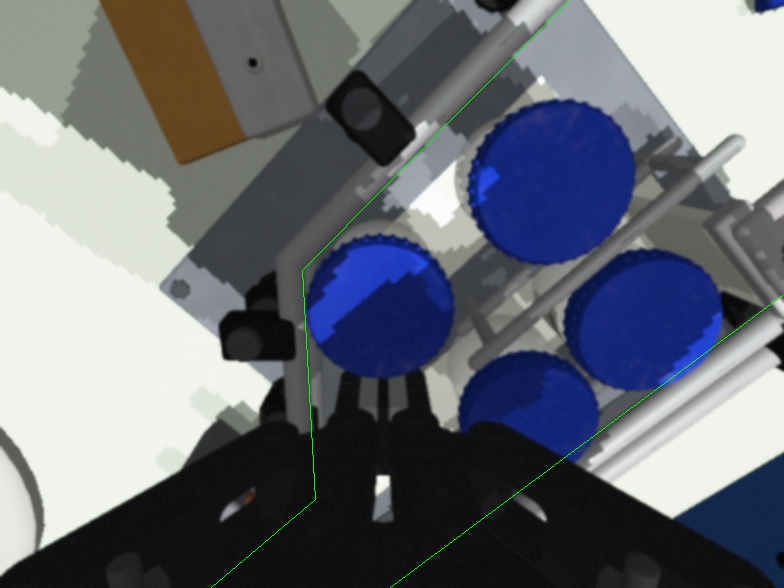

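The jar is nearly at the outer rail: lid centre is (380,305) and the gap at (330,262) is small. From here I'll use half-millimetre steps and watch the force.

Call:
drive_tool(
  rows=[
    [0,0,-0.05,0,0],
    [0,0,-0.05,0,0],
    [0,0,-0.05,0,0],
    [0,0,-0.05,0,0],
  ],
)

```text
clock: 7.67
position: [0.374, 0.2088, 0.0313]
tool_rot: [0.0, 0.911, 0.413, 0.0]
force: [1.1, -1.6, 0.8]
grip_width: -0.003
```

Call:
drive_tool(
  rows=[
    [0,0,-0.05,0,0],
    [0,0,-0.05,0,0],
  ],
)

```text
clock: 7.83
position: [0.3732, 0.2095, 0.0313]
tool_rot: [0.0, 0.911, 0.413, 0.0]
force: [1.0, -1.8, 1.5]
grip_width: 0.001
```

Call:
drive_tool(
  rows=[
    [0,0,-0.05,0,0],
  ],
)

```text
clock: 7.92
position: [0.3728, 0.2098, 0.0313]
tool_rot: [0.0, 0.911, 0.413, 0.0]
force: [1.4, -0.9, 1.6]
grip_width: -0.004
```

Call:
drive_tool(
  rows=[
    [0,0,-0.05,0,0],
  ],
)

```text
clock: 8.0
position: [0.3724, 0.2102, 0.0313]
tool_rot: [-0.0, 0.911, 0.413, -0.0]
force: [1.4, -1.1, 2.0]
grip_width: 0.004
```

Call:
drive_tool(
  rows=[
    [0,0,-0.05,0,0],
  ],
)

```text
clock: 8.08
position: [0.372, 0.2105, 0.0313]
tool_rot: [-0.0, 0.911, 0.413, -0.0]
force: [0.8, -1.0, 1.2]
grip_width: -0.002
```

Call:
drive_tool(
  rows=[
    [0,0,-0.05,0,0],
  ],
)

```text
clock: 8.17
position: [0.3719, 0.2109, 0.0313]
tool_rot: [0.0, 0.911, 0.413, 0.0]
force: [2.5, -1.7, 0.4]
grip_width: -0.001
```

Call:
drive_tool(
  rows=[
    [0,0,-0.05,0,0],
  ],
)

```text
clock: 8.25
position: [0.3719, 0.2112, 0.0314]
tool_rot: [0.0, 0.911, 0.413, 0.001]
force: [3.6, -1.3, 0.0]
grip_width: 0.002
```

```bash
python3 look.py f wrist
```

```text
[[0.6588, -0.7159, -0.2314, 0.3131], [0.7524, 0.6275, 0.2006, 0.2642], [0.0016, -0.3063, 0.9519, 0.1737], [0.0, 0.0, 0.0, 1.0]] 323.5419998303545 273.2281774161449 205.72880972735837
clock 8.3 pos [0.372  0.2113 0.0314] mag -44.9 -37.1 F [ 3.64 -1.59  0.14] Fmag 1.83 3.53
toolx yaw 48.77 tooly yaw -41.23 grip 0.0018239985531905269
```

View pics/f_wrist.png

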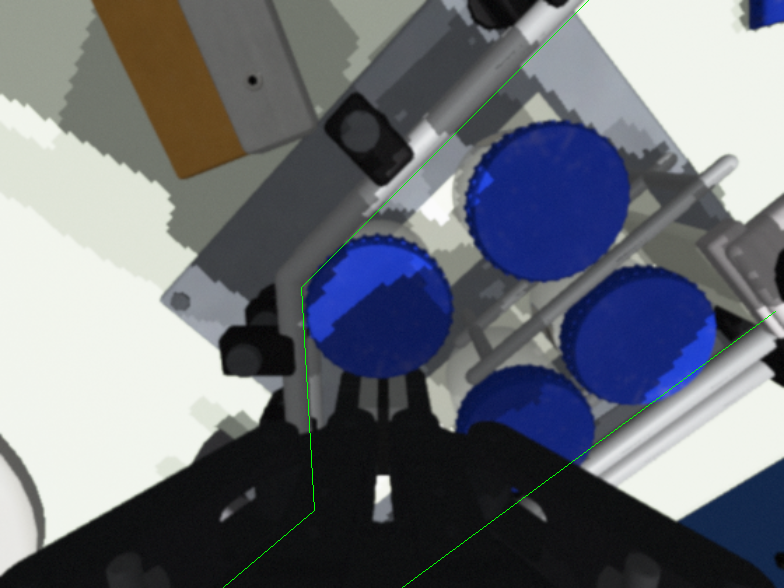

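The push force has risen to about 3.5 N toward the outer rail, and the TCP has stopped advancing in that direction. The lid is at the outer rail line near (320,262). I'll press slightly more to be sure.

Call:
drive_tool(
  rows=[
    [0,0,-0.05,0,0],
    [0,0,0,0,0],
  ],
)

```text
clock: 8.47
position: [0.372, 0.2116, 0.0316]
tool_rot: [0.0, 0.911, 0.413, 0.001]
force: [5.0, -2.0, -0.2]
grip_width: -0.005
```

Call:
drive_tool(
  rows=[
    [0,0,-0.05,0,0],
    [0,0,0,0,0],
  ],
)

```text
clock: 8.63
position: [0.3721, 0.212, 0.0318]
tool_rot: [0.0, 0.911, 0.413, 0.002]
force: [6.7, -1.3, -1.3]
grip_width: -0.002
```

The jar is firmly against the outer rail at about 6.5 N. I'll back off and lift clear.

Call:
drive_tool(
  rows=[
    [0,0,0.05,0,0],
    [0,0,0.1,0,0],
    [0,0,0.2,0,0],
    [0,0,0.3,0,0],
    [0,0,0.5,0,0],
    [0,0,0.5,0,0],
    [0,0,0,-1,0],
    [0,0,0,-2,0],
    [0,0,0,-3,0],
    [0,0,0,-3,0],
    [0,0,0,-3,0],
    [0,0,0,0,0],
  ],
)

```text
clock: 9.63
position: [0.3876, 0.2025, 0.1586]
tool_rot: [0.0, 0.911, 0.413, 0.006]
force: [0.0, 2.0, 0.4]
grip_width: 0.002
```

```bash
python3 look.py g wrist scene
```

```text
[[0.659, -0.7135, -0.238, 0.3263], [0.7521, 0.6286, 0.198, 0.2545], [0.0084, -0.3094, 0.9509, 0.298], [0.0, 0.0, 0.0, 1.0]] 323.5419998303545 273.2281774161449 205.72880972735837
clock 9.7333 pos [0.3843 0.2014 0.1536] mag -34.2 -25.5 F [ 0.17 -0.32  0.51] Fmag 0.33 0.15
toolx yaw 48.75 tooly yaw -41.25 grip -0.002173647407084361
```

View pics/g_wrist.png

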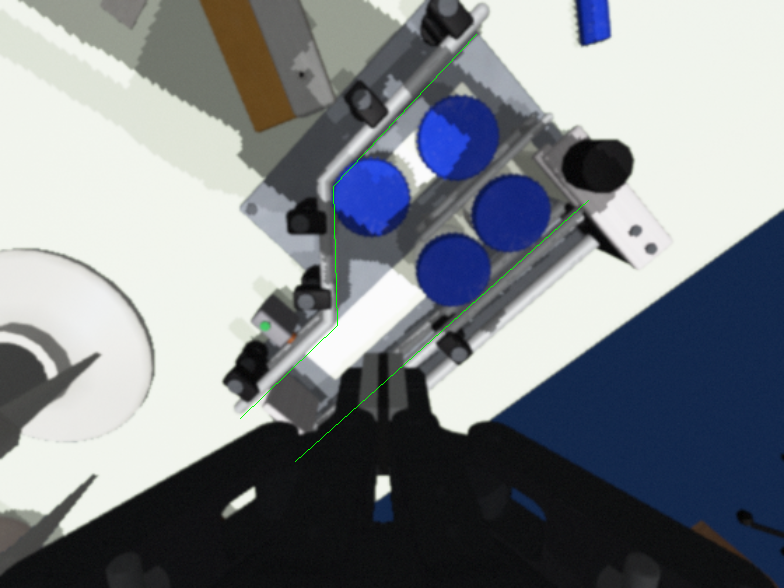

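jar_block now stands at (372,197), against the outer rail at the foot of the shoulder. jar_side and the queue haven't moved. Next I'll locate the knob with the wrist camera.

```bash
cat > knob.py <<'E'
from h import *
t=np.load('mag.npy');a=t[2];ex=np.array([np.sin(a),-np.cos(a)]);ey=np.array([np.cos(a),np.sin(a)])
for c in ('wrist','scene'):
    m0=arm.camera_model(c);p,d=arm.camera(c)
    for r in arm.trace('follower_knob',c)[:2]:
        P,u,v=unproj(m0,d,r['region']);T=P[P[:,2]>np.percentile(P[:,2],95)-.005]
        h=cv2.minEnclosingCircle((T[:,:2]*1000).astype(np.float32))
        print(c,round(r['confidence'],2),np.round(r['point'],0),len(T),'top z',T[:,2].mean().round(4),'enc circ',np.round(h[0],1),round(h[1],1),'mean',T[:,:2].mean(0).round(4), 'mag',np.round([(np.array(h[0])-t[:2])@ex,(np.array(h[0])-t[:2])@ey],1))
s=arm.sense();print(s['position'],s['joint_pos'].round(2))
E
python3 knob.py
```

```text
wrist 0.94 [443. 138.] 1279 top z 0.0954 enc circ [402.3 323.8] 12.0 mean [0.4014 0.3233] mag [-155.1    0.6]
wrist 0.36 [302. 164.] 4829 top z 0.0766 enc circ [413.9 265.1] 93.4 mean [0.4199 0.3213] mag [-95.8   8.3]
scene 0.59 [340. 173.] 61 top z 0.0959 enc circ [400.3 320.1] 13.5 mean [0.402  0.3204] mag [-151.6   -1.6]
[0.38154612 0.20043832 0.14976119] [ 0.32 -0.12  2.12  0.    1.14 -0.53]
```

Call:
drive_tool(
  rows=[
    [1,0,0,0,0.098],
    [1,0,0,0,0.098],
    [1,0,0,0,0.098],
    [1,0,0,0,0.098],
    [1,0,0,0,0.098],
    [1,0,0,0,0.098],
    [1,0,0,0,0.098],
    [1,0,0,0,0.099],
    [1,0,0,0,0],
  ],
  newtons=40,
)

```text
clock: 10.68
position: [0.3818, 0.2005, 0.1497]
tool_rot: [0.0, 0.999, 0.032, -0.002]
force: [-0.1, -0.6, 1.2]
grip_width: 0.998
```

Call:
drive_tool(
  rows=[
    [1,0.58,-2.42,0,0],
    [1,0.58,-2.42,0,0],
    [1,0.58,-2.42,0,0],
    [1,0.58,-2.42,0,0],
    [1,0.58,-2.42,0,0],
    [1,0,0,0,0],
    [1,0,0,0,0],
    [1,0,0,0,0],
  ],
)

```text
clock: 11.35
position: [0.403, 0.3228, 0.1501]
tool_rot: [0.001, 0.999, 0.034, -0.001]
force: [0.3, 0.9, 0.7]
grip_width: 1.001
```

```bash
python3 look.py h wrist; python3 knob.py
```

```text
[[0.9977, -0.0644, -0.0193, 0.3982], [0.0672, 0.9498, 0.3056, 0.4021], [-0.0013, -0.3062, 0.952, 0.2925], [0.0, 0.0, 0.0, 1.0]] 323.5419998303545 273.2281774161449 205.72880972735837
clock 11.4 pos [0.4031 0.3225 0.1503] mag -153.8 1.3 F [ 0.38 -0.01 -0.28] Fmag 0.03 0.37
toolx yaw 3.83 tooly yaw -86.17 grip 0.9981946414188999
wrist 0.58 [306. 210.] 969 top z 0.0954 enc circ [402.5 324.5] 11.9 mean [0.4026 0.3253] mag [-155.8    0.8]
scene 0.64 [340. 176.] 47 top z 0.0951 enc circ [401.8 320.2] 10.7 mean [0.4029 0.3188] mag [-1.516e+02 -1.000e-01]
[0.40376923 0.3227296  0.15114696] [ 0.54  0.07  1.94 -0.    1.13  0.47]
```

View pics/h_wrist.png

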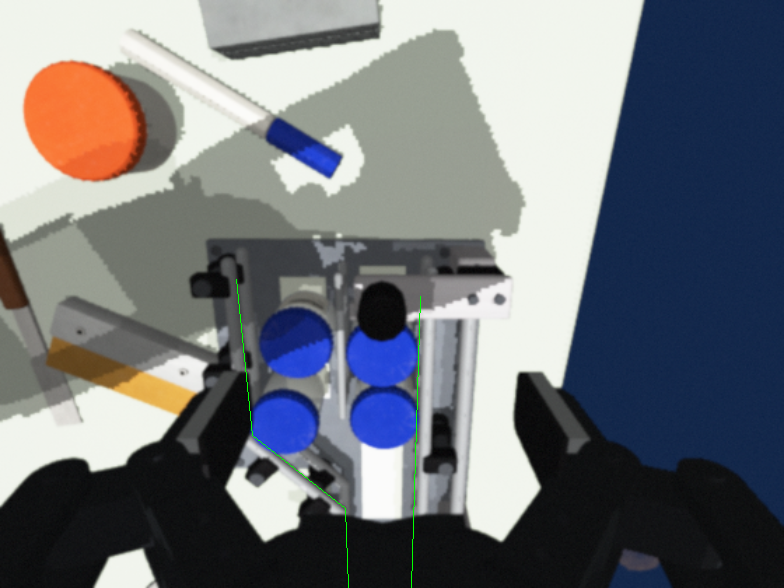

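The knob at (382,310) is centred laterally between the open fingers. I'll descend to it.

Call:
drive_tool(
  rows=[
    [1,-0.1,-0.1,2,0],
    [1,0,0,2,0],
    [1,0,0,2,0],
    [1,0,0,1,0],
    [1,0,0,0.8,0],
    [1,0,0,0,0],
    [1,0,0,0,0],
    [1,0,0,0,0],
  ],
)

```text
clock: 12.27
position: [0.4038, 0.325, 0.0745]
tool_rot: [-0.001, 0.999, 0.033, 0.001]
force: [-0.6, -0.4, 0.5]
grip_width: 1.0
```

```bash
python3 look.py i wrist
```

```text
[[0.9978, -0.0624, -0.0231, 0.3985], [0.0664, 0.9507, 0.3029, 0.4043], [0.003, -0.3037, 0.9528, 0.2171], [0.0, 0.0, 0.0, 1.0]] 323.5419998303545 273.2281774161449 205.72880972735837
clock 12.3167 pos [0.4039 0.3251 0.0746] mag -156.3 2.3 F [-0.05 -0.54  1.16] Fmag 0.54 -0.09
toolx yaw 3.78 tooly yaw -86.22 grip 0.9969199473914582
```

View pics/i_wrist.png

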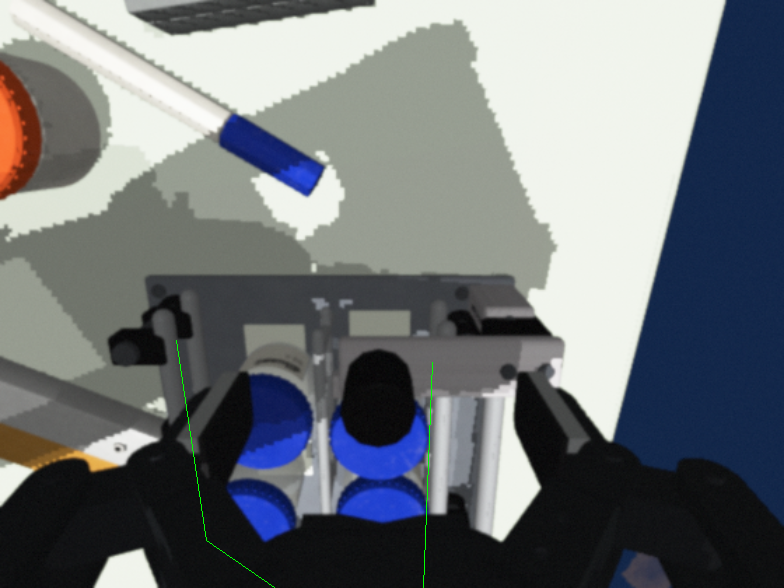

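The knob at (378,398) is between the pads, so I'll close the grip.

Call:
drive_tool(
  rows=[
    [0.6,-0.1,0.1,0,0],
    [0.4,0,0,0,0],
    [0.3,0,0,0,0],
    [0.2,0,0,0,0],
    [0.1,0,0,0,0],
    [0.1,0,0,0,0],
    [0.1,0,0,0,0],
    [0.1,0,0,0,0],
  ],
  newtons=30,
)

```text
clock: 12.98
position: [0.4023, 0.3235, 0.0736]
tool_rot: [-0.0, 0.999, 0.033, 0.0]
force: [0.6, -0.3, 1.9]
grip_width: 0.272
```

```bash
python3 look.py j wrist
```

```text
[[0.9978, -0.0629, -0.0217, 0.3971], [0.0665, 0.9504, 0.304, 0.4029], [0.0015, -0.3047, 0.9524, 0.216], [0.0, 0.0, 0.0, 1.0]] 323.5419998303545 273.2281774161449 205.72880972735837
clock 13.0333 pos [0.4023 0.3235 0.0736] mag -154.9 0.6 F [ 0.82 -0.74  3.05] Fmag 0.79 0.77
toolx yaw 3.79 tooly yaw -86.21 grip 0.2634554098373424
```

View pics/j_wrist.png

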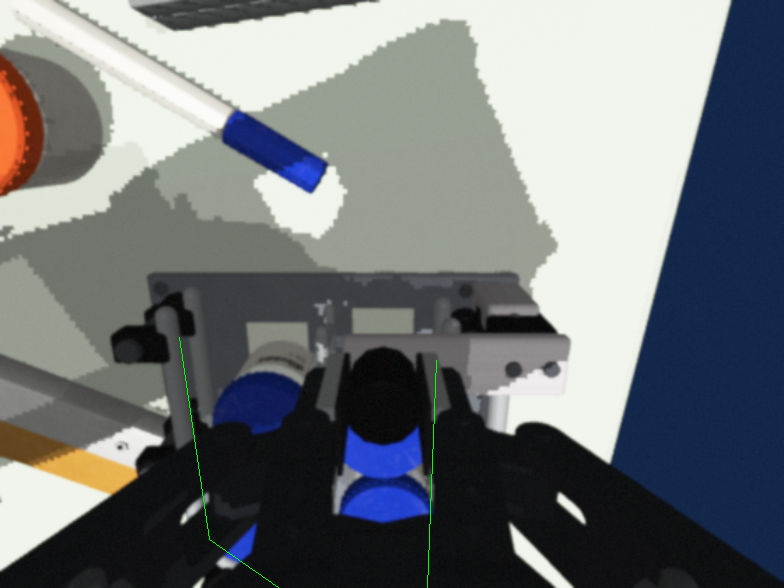

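The knob is gripped between the pads (opening 0.27, about 23 mm). I'll run the follower forward.

Call:
drive_tool(
  rows=[
    [0.1,0,0.1,0,0],
    [0.1,0,0.1,0,0],
    [0.1,0,0.1,0,0],
    [0.1,0,0.1,0,0],
    [0.1,0,0.1,0,0],
    [0.1,0,0.1,0,0],
    [0.1,0,0.1,0,0],
    [0.1,0,0.1,0,0],
    [0.1,0,0.1,0,0],
    [0.1,0,0.1,0,0],
  ],
)

```text
clock: 13.87
position: [0.4028, 0.3158, 0.0737]
tool_rot: [-0.003, 0.999, 0.033, 0.001]
force: [-0.8, 6.8, 0.0]
grip_width: 0.264
```

```bash
python3 look.py k scene wrist
```

```text
[[0.9979, -0.0617, -0.0218, 0.3976], [0.0654, 0.9518, 0.2996, 0.3943], [0.0022, -0.3004, 0.9538, 0.2163], [0.0, 0.0, 0.0, 1.0]] 323.5419998303545 273.2281774161449 205.72880972735837
clock 13.9667 pos [0.4028 0.3156 0.0736] mag -146.9 0.6 F [-0.43  6.9  -0.2 ] Fmag -6.91 0.03
toolx yaw 3.72 tooly yaw -86.28 grip 0.26384041948033166
```

View pics/k_scene.png

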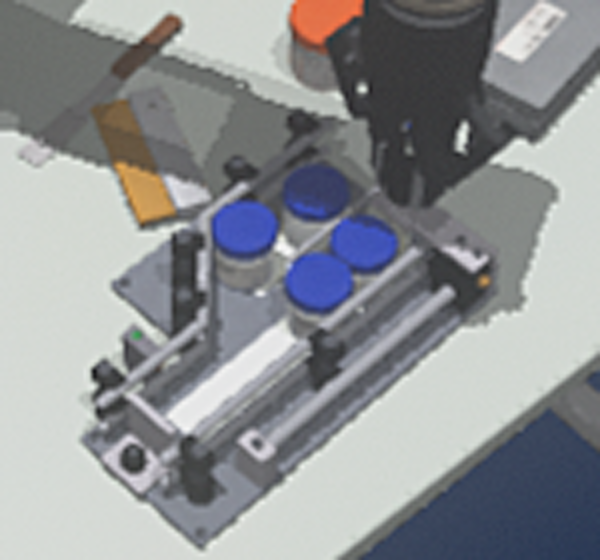

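Call:
drive_tool(
  rows=[
    [0.1,0,0.15,0,0],
    [0.1,0,0.15,0,0],
    [0.1,0,0.15,0,0],
    [0.1,0,0.15,0,0],
    [0.1,0,0.15,0,0],
    [0.1,0,0.15,0,0],
    [0.1,0,0.15,0,0],
    [0.1,0,0.15,0,0],
    [0.1,0,0.15,0,0],
    [0.1,0,0.15,0,0],
    [0.1,0,0.15,0,0],
    [0.1,0,0.15,0,0],
  ],
)

```text
clock: 14.97
position: [0.404, 0.2977, 0.0737]
tool_rot: [-0.003, 0.999, 0.032, 0.001]
force: [-1.0, 8.1, -0.4]
grip_width: 0.267
```

Call:
drive_tool(
  rows=[
    [0.1,0,0.15,0,0],
    [0.1,0,0.15,0,0],
    [0.1,0,0.15,0,0],
    [0.1,0,0.15,0,0],
    [0.1,0,0.15,0,0],
    [0.1,0,0.15,0,0],
    [0.1,0,0.15,0,0],
    [0.1,0,0.15,0,0],
    [0.1,0,0.15,0,0],
    [0.1,0,0.15,0,0],
    [0.1,0,0.15,0,0],
    [0.1,0,0.15,0,0],
  ],
)

```text
clock: 15.97
position: [0.4052, 0.2797, 0.0736]
tool_rot: [-0.002, 0.999, 0.032, 0.001]
force: [0.3, 7.2, -0.1]
grip_width: 0.264
```

Call:
drive_tool(
  rows=[
    [0.1,0,0.15,0,0],
    [0.1,0,0.15,0,0],
    [0.1,0,0.15,0,0],
    [0.1,0,0.15,0,0],
    [0.1,0,0.15,0,0],
    [0.1,0,0.15,0,0],
    [0.1,0,0.15,0,0],
    [0.1,0,0.15,0,0],
    [0.1,0,0.15,0,0],
    [0.1,0,0.15,0,0],
    [0.1,0,0.15,0,0],
    [0.1,0,0.15,0,0],
  ],
)

```text
clock: 16.97
position: [0.4063, 0.2617, 0.0736]
tool_rot: [-0.002, 0.999, 0.032, 0.001]
force: [0.5, 7.4, -0.6]
grip_width: 0.266
```

```bash
python3 look.py l scene
```

```text
clock 17.0167 pos [0.4064 0.2615 0.0736] mag -92.7 0.5 F [-0.46  7.18  0.42] Fmag -7.19 0.02
toolx yaw 3.71 tooly yaw -86.29 grip 0.2692700661828741
```

View pics/l_scene.png

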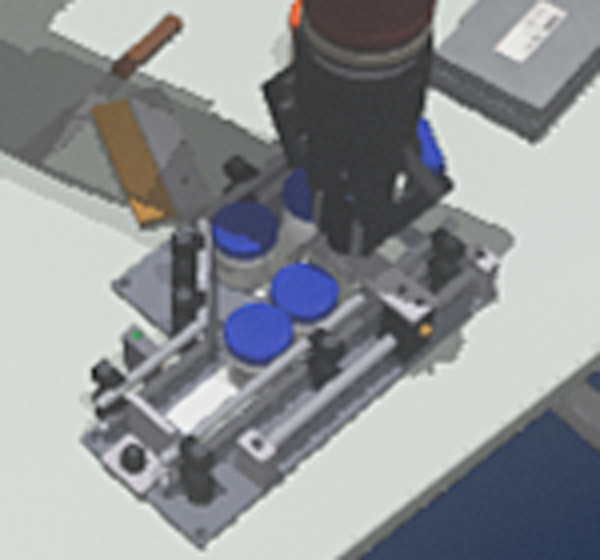

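Both jars are in line at the lane mouth, the blocking jar is still in the bay, and the force is steady at about 7.2 N (brake plus drag). I'll use shorter moves while they enter the lane.

Call:
drive_tool(
  rows=[
    [0.1,0,0.1,0,0],
    [0.1,0,0.1,0,0],
    [0.1,0,0.1,0,0],
    [0.1,0,0.1,0,0],
    [0.1,0,0.1,0,0],
  ],
)

```text
clock: 17.43
position: [0.4067, 0.2567, 0.0737]
tool_rot: [-0.002, 0.999, 0.032, 0.001]
force: [-0.5, 7.0, -0.1]
grip_width: 0.268
```

Call:
drive_tool(
  rows=[
    [0.1,0,0.1,0,0],
    [0.1,0,0.1,0,0],
    [0.1,0,0.1,0,0],
    [0.1,0,0.1,0,0],
    [0.1,0,0.1,0,0],
  ],
)

```text
clock: 17.85
position: [0.407, 0.2517, 0.0737]
tool_rot: [-0.002, 0.999, 0.032, 0.001]
force: [-0.1, 6.7, 0.9]
grip_width: 0.264
```

Call:
drive_tool(
  rows=[
    [0.1,0,0.1,0,0],
    [0.1,0,0.1,0,0],
    [0.1,0,0.1,0,0],
    [0.1,0,0.1,0,0],
    [0.1,0,0.1,0,0],
  ],
)

```text
clock: 18.27
position: [0.4073, 0.2467, 0.0736]
tool_rot: [-0.002, 0.999, 0.032, 0.001]
force: [-0.8, 7.2, -0.1]
grip_width: 0.267
```

Call:
drive_tool(
  rows=[
    [0.1,0,0.1,0,0],
    [0.1,0,0.1,0,0],
    [0.1,0,0.1,0,0],
    [0.1,0,0.1,0,0],
    [0.1,0,0.1,0,0],
  ],
)

```text
clock: 18.68
position: [0.4077, 0.2417, 0.0737]
tool_rot: [-0.002, 0.999, 0.032, 0.001]
force: [-1.0, 7.2, 0.1]
grip_width: 0.265
```

Call:
drive_tool(
  rows=[
    [0.1,0,0.1,0,0],
    [0.1,0,0.1,0,0],
    [0.1,0,0.1,0,0],
    [0.1,0,0.1,0,0],
    [0.1,0,0.1,0,0],
  ],
)

```text
clock: 19.1
position: [0.408, 0.2367, 0.0737]
tool_rot: [-0.002, 0.999, 0.032, 0.001]
force: [-1.0, 7.7, -0.2]
grip_width: 0.271
```

Call:
drive_tool(
  rows=[
    [0.1,0,0.1,0,0],
    [0.1,0,0.1,0,0],
    [0.1,0,0.1,0,0],
    [0.1,0,0.1,0,0],
    [0.1,0,0.1,0,0],
  ],
)

```text
clock: 19.52
position: [0.4083, 0.2317, 0.0736]
tool_rot: [-0.002, 0.999, 0.032, 0.0]
force: [0.2, 8.1, -0.2]
grip_width: 0.269
```

```bash
python3 look.py m scene
```

```text
clock 19.5667 pos [0.4083 0.2316 0.0736] mag -62.7 0.5 F [-0.36  7.33  0.04] Fmag -7.34 0.12
toolx yaw 3.71 tooly yaw -86.29 grip 0.2684396745028026
```

View pics/m_scene.png

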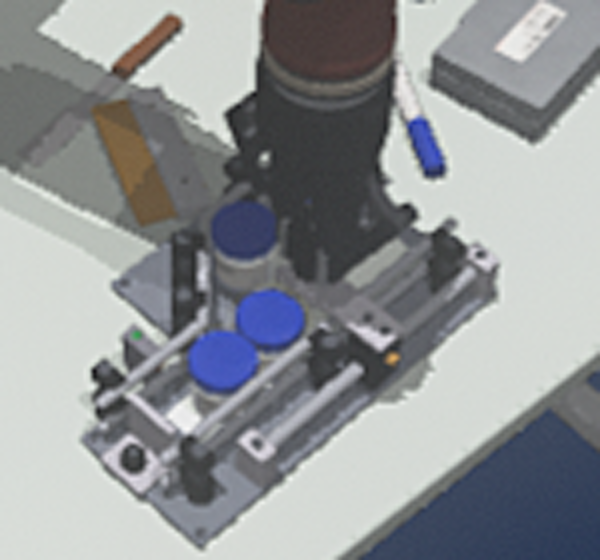

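Call:
drive_tool(
  rows=[
    [0.1,0,0.1,0,0],
    [0.1,0,0.1,0,0],
    [0.1,0,0.1,0,0],
    [0.1,0,0.1,0,0],
    [0.1,0,0.1,0,0],
  ],
)

```text
clock: 19.98
position: [0.4086, 0.2267, 0.0736]
tool_rot: [-0.002, 0.999, 0.032, 0.0]
force: [-0.5, 6.3, 0.8]
grip_width: 0.265
```

Call:
drive_tool(
  rows=[
    [0.1,0,0.1,0,0],
    [0.1,0,0.1,0,0],
    [0.1,0,0.1,0,0],
    [0.1,0,0.1,0,0],
    [0.1,0,0.1,0,0],
  ],
)

```text
clock: 20.4
position: [0.4089, 0.2217, 0.0736]
tool_rot: [-0.002, 0.999, 0.032, 0.0]
force: [-1.0, 7.3, -0.8]
grip_width: 0.268
```

```bash
python3 look.py n scene
```

```text
clock 20.45 pos [0.409  0.2216 0.0737] mag -52.7 0.5 F [-0.42  7.33  0.62] Fmag -7.35 0.07
toolx yaw 3.71 tooly yaw -86.29 grip 0.2675511957814403
```

View pics/n_scene.png

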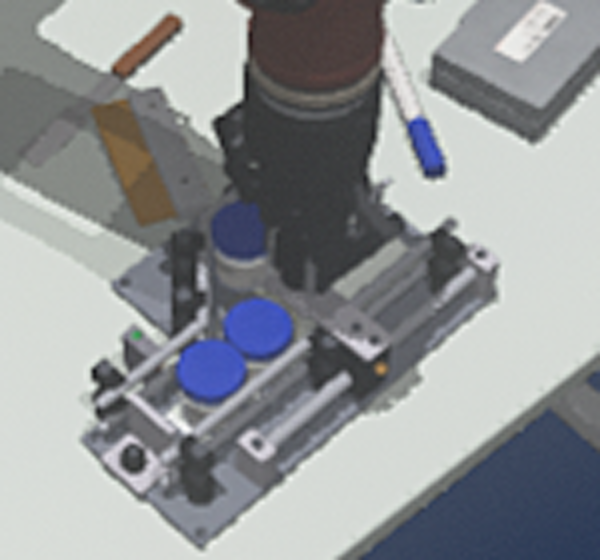

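Call:
drive_tool(
  rows=[
    [0.1,0,0.1,0,0],
    [0.1,0,0.1,0,0],
    [0.1,0,0.1,0,0],
    [0.1,0,0.1,0,0],
    [0.1,0,0.1,0,0],
  ],
)

```text
clock: 20.87
position: [0.4093, 0.2167, 0.0736]
tool_rot: [-0.002, 0.999, 0.032, 0.0]
force: [0.3, 6.4, 1.1]
grip_width: 0.269
```

Call:
drive_tool(
  rows=[
    [0.1,0,0.1,0,0],
    [0.1,0,0.1,0,0],
    [0.1,0,0.1,0,0],
    [0.1,0,0.1,0,0],
  ],
)

```text
clock: 21.2
position: [0.4095, 0.2127, 0.0736]
tool_rot: [-0.002, 0.999, 0.032, 0.0]
force: [-0.1, 7.1, 0.5]
grip_width: 0.267
```

Call:
drive_tool(
  rows=[
    [0.1,0,0.05,0,0],
    [0.1,0,0.05,0,0],
    [0.1,0,0.05,0,0],
    [0.1,0,0.05,0,0],
  ],
)

```text
clock: 21.53
position: [0.4096, 0.2107, 0.0736]
tool_rot: [-0.002, 0.999, 0.032, 0.0]
force: [0.2, 6.5, 0.7]
grip_width: 0.268
```

Call:
drive_tool(
  rows=[
    [0.1,0,0.05,0,0],
    [0.1,0,0.05,0,0],
    [0.1,0,0.05,0,0],
    [0.1,0,0.05,0,0],
  ],
)

```text
clock: 21.87
position: [0.4098, 0.2087, 0.0736]
tool_rot: [-0.002, 0.999, 0.032, 0.0]
force: [-0.3, 6.7, 1.0]
grip_width: 0.262
```

```bash
python3 look.py o scene
```

```text
clock 21.9167 pos [0.4098 0.2087 0.0736] mag -39.8 0.5 F [-0.38  7.95  0.29] Fmag -7.95 0.15
toolx yaw 3.71 tooly yaw -86.29 grip 0.2657994902823473
```

View pics/o_scene.png

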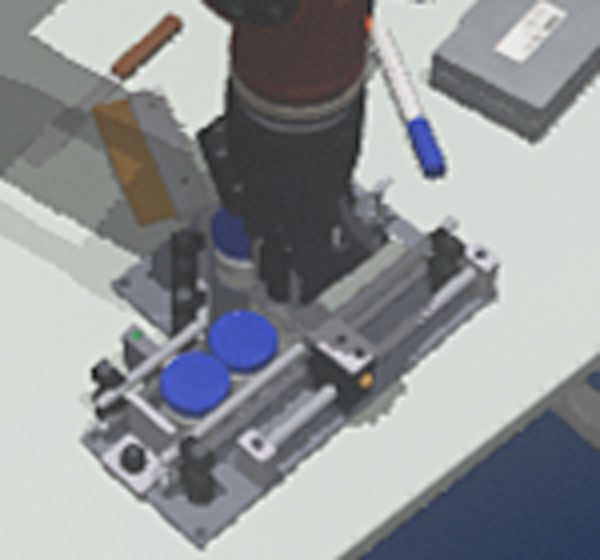

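About 10 mm remains between the lead lid (195,385) and the stop bar (155,412). I'll use half-millimetre steps.

Call:
drive_tool(
  rows=[
    [0.1,0,0.05,0,0],
    [0.1,0,0.05,0,0],
    [0.1,0,0.05,0,0],
    [0.1,0,0.05,0,0],
  ],
)

```text
clock: 22.25
position: [0.4099, 0.2067, 0.0736]
tool_rot: [-0.002, 0.999, 0.032, 0.0]
force: [0.6, 7.5, 0.3]
grip_width: 0.271
```

Call:
drive_tool(
  rows=[
    [0.1,0,0.05,0,0],
    [0.1,0,0.05,0,0],
    [0.1,0,0.05,0,0],
    [0.1,0,0.05,0,0],
  ],
)

```text
clock: 22.58
position: [0.4101, 0.2047, 0.0736]
tool_rot: [-0.002, 0.999, 0.032, 0.0]
force: [-1.2, 7.2, 1.2]
grip_width: 0.265
```

Call:
drive_tool(
  rows=[
    [0.1,0,0.05,0,0],
    [0.1,0,0.05,0,0],
    [0.1,0,0.05,0,0],
  ],
)

```text
clock: 22.83
position: [0.4101, 0.2032, 0.0736]
tool_rot: [-0.002, 0.999, 0.032, 0.0]
force: [-0.5, 7.4, 0.5]
grip_width: 0.267
```

Call:
drive_tool(
  rows=[
    [0.1,0,0.05,0,0],
    [0.1,0,0.05,0,0],
  ],
)

```text
clock: 23.0
position: [0.4102, 0.2022, 0.0736]
tool_rot: [-0.002, 0.999, 0.032, 0.0]
force: [0.4, 7.5, 1.2]
grip_width: 0.266
```

Knob is at about -33, with no contact yet.

Call:
drive_tool(
  rows=[
    [0.1,0,0.05,0,0],
    [0.1,0,0.05,0,0],
  ],
)

```text
clock: 23.17
position: [0.4103, 0.2012, 0.0736]
tool_rot: [-0.002, 0.999, 0.032, 0.0]
force: [-1.1, 6.9, 0.2]
grip_width: 0.268
```

Call:
drive_tool(
  rows=[
    [0.1,0,0.05,0,0],
    [0.1,0,0.05,0,0],
  ],
)

```text
clock: 23.33
position: [0.4103, 0.2002, 0.0736]
tool_rot: [-0.002, 0.999, 0.032, 0.0]
force: [0.0, 6.5, 1.1]
grip_width: 0.265
```

Call:
drive_tool(
  rows=[
    [0.1,0,0.05,0,0],
    [0.1,0,0.05,0,0],
  ],
)

```text
clock: 23.5
position: [0.4104, 0.1992, 0.0736]
tool_rot: [-0.002, 0.999, 0.032, 0.0]
force: [-0.4, 7.0, 0.8]
grip_width: 0.27
```

Call:
drive_tool(
  rows=[
    [0.1,0,0.05,0,0],
    [0.1,0,0.05,0,0],
  ],
)

```text
clock: 23.67
position: [0.4105, 0.1984, 0.0737]
tool_rot: [-0.003, 0.999, 0.032, 0.0]
force: [-0.3, 8.3, 0.7]
grip_width: 0.269
```

Call:
drive_tool(
  rows=[
    [0.1,0,0.03,0,0],
    [0.1,0,0,0,0],
  ],
)

```text
clock: 23.83
position: [0.4104, 0.1984, 0.0736]
tool_rot: [-0.003, 0.999, 0.032, 0.0]
force: [-0.6, 8.3, -0.3]
grip_width: 0.267
```

Call:
drive_tool(
  rows=[
    [0.1,0,0.03,0,0],
    [0.1,0,0,0,0],
  ],
)

```text
clock: 24.0
position: [0.4105, 0.1983, 0.0736]
tool_rot: [-0.003, 0.999, 0.032, 0.0]
force: [-0.2, 10.0, -0.3]
grip_width: 0.265
```

Call:
drive_tool(
  rows=[
    [0.1,0,0.03,0,0],
    [0.1,0,0,0,0],
  ],
)

```text
clock: 24.17
position: [0.4105, 0.1983, 0.0737]
tool_rot: [-0.003, 0.999, 0.032, 0.0]
force: [-0.1, 10.2, -0.1]
grip_width: 0.266
```

The queue is up against the stop: position is stalled at y = 0.198 and force is rising. I'll add a little pressure.

Call:
drive_tool(
  rows=[
    [0.1,0,0.03,0,0],
    [0.1,0,0,0,0],
  ],
)

```text
clock: 24.33
position: [0.4105, 0.1982, 0.0737]
tool_rot: [-0.004, 0.999, 0.032, 0.0]
force: [-0.4, 11.0, 0.0]
grip_width: 0.265
```

Call:
drive_tool(
  rows=[
    [0.1,0,0.03,0,0],
    [0.1,0,0,0,0],
  ],
)

```text
clock: 24.5
position: [0.4105, 0.1982, 0.0737]
tool_rot: [-0.004, 0.999, 0.032, 0.001]
force: [-0.5, 12.0, -0.3]
grip_width: 0.264
```

Call:
drive_tool(
  rows=[
    [0.1,0,0,0,0],
    [0.1,0,0,0,0],
    [0.1,0,0,0,0],
  ],
)

```text
clock: 24.75
position: [0.4105, 0.1982, 0.0737]
tool_rot: [-0.004, 0.999, 0.032, 0.001]
force: [-1.3, 12.8, 0.2]
grip_width: 0.266
```

```bash
python3 look.py p scene wrist
```

```text
[[0.9979, -0.0607, -0.021, 0.4054], [0.0642, 0.9528, 0.2968, 0.2765], [0.002, -0.2976, 0.9547, 0.2166], [0.0, 0.0, 0.0, 1.0]] 323.5419998303545 273.2281774161449 205.72880972735837
clock 24.85 pos [0.4105 0.1982 0.0736] mag -29.3 0.4 F [-0.09 11.46 -0.74] Fmag -11.44 0.67
toolx yaw 3.65 tooly yaw -86.35 grip 0.2660378121551276
```

View pics/p_scene.png

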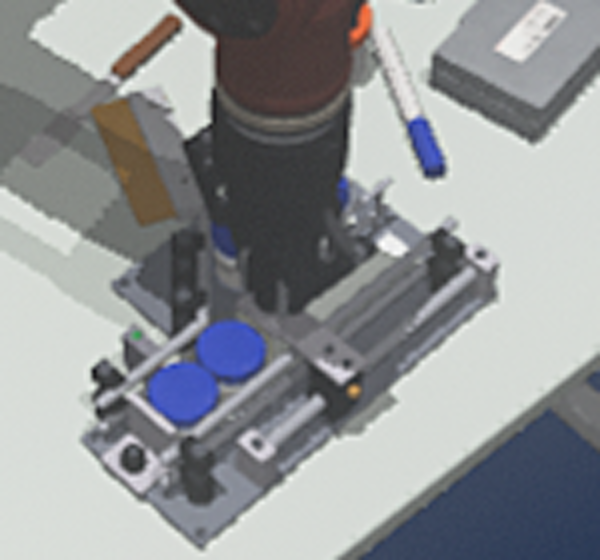

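The queue is closed up against the stop bar (lids at (183,393) and (231,351), touching). Wrist force is about 12 N, so the squeeze is roughly 5 N. I'll open the fingers.

Call:
drive_tool(
  rows=[
    [0.3,0,0,0,0],
    [0.4,0,0,0,0],
    [0.6,0,0,0,0],
    [0.8,0,0,0,0],
    [1,0,0,0,0],
    [1,0,0,0,0],
    [1,0,0,0,0],
  ],
)

```text
clock: 25.43
position: [0.4104, 0.1945, 0.0733]
tool_rot: [0.0, 0.999, 0.033, -0.0]
force: [1.0, 1.0, 0.3]
grip_width: 0.998
```

```bash
python3 look.py q wrist scene
```

```text
[[0.9978, -0.0628, -0.0208, 0.4053], [0.0662, 0.9503, 0.3042, 0.274], [0.0007, -0.3049, 0.9524, 0.2156], [0.0, 0.0, 0.0, 1.0]] 323.5419998303545 273.2281774161449 205.72880972735837
clock 25.5333 pos [0.4105 0.1946 0.0733] mag -25.7 0.2 F [ 0.03  0.18 -0.57] Fmag -0.18 0.04
toolx yaw 3.77 tooly yaw -86.23 grip 0.9967388977082331
```

View pics/q_wrist.png

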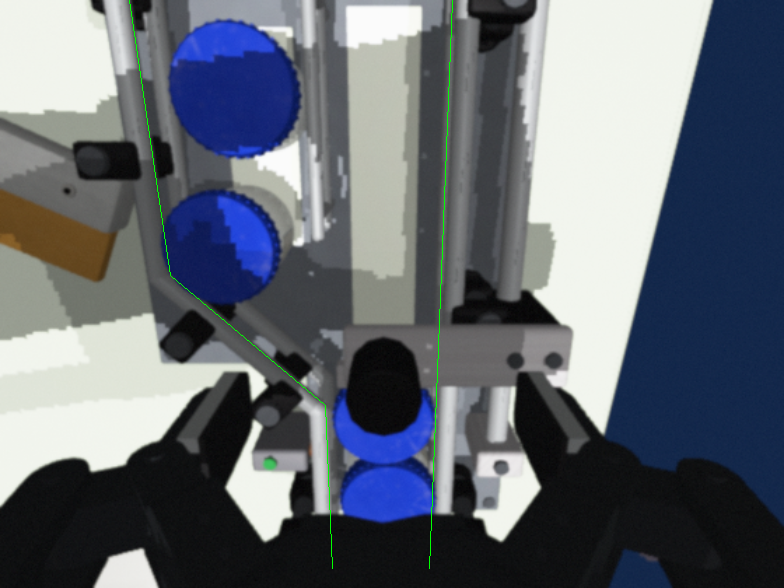

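Released: the knob at (385,385) is clear of the pads, and the bay jars are standing. I'll lift straight up and move off for a final look.

Call:
drive_tool(
  rows=[
    [1,0,0,-0.5,0],
    [1,0,0,-1,0],
    [1,0,0,-2,0],
    [1,0,0,-2,0],
    [1,0,0,-3,0],
    [1,0,0,-3,0],
    [1,0,0,-2,0],
    [1,0,0,0,0],
    [1,0,0,0,0],
  ],
)

```text
clock: 26.28
position: [0.4118, 0.1951, 0.2109]
tool_rot: [-0.001, 0.999, 0.033, 0.002]
force: [0.5, 0.6, 0.3]
grip_width: 0.999
```

Call:
drive_tool(
  rows=[
    [1,-0.5,-3,0,0],
    [1,-0.5,-3,0,0],
    [1,-0.5,-3,0,0],
    [1,-0.5,-3,0,0],
    [1,-0.5,-3,0,0],
    [1,-0.5,-3,0,0],
    [1,-0.5,-3,0,0],
    [1,0,-3,0,0],
    [1,0,0,0,0],
    [1,0,0,0,0],
    [1,0,0,0,0],
  ],
)

```text
clock: 27.2
position: [0.3589, 0.4307, 0.2067]
tool_rot: [0.001, 0.999, 0.033, -0.001]
force: [-0.7, -0.3, 0.1]
grip_width: 0.996
```

```bash
python3 look.py r top scene; python3 - <<'E'
from h import *
exec(open('fit.py').read().split('# init')[0].split('p=cv2')[0])
t=np.load('mag.npy');a=t[2];ex=np.array([np.sin(a),-np.cos(a)]);ey=np.array([np.cos(a),np.sin(a)])
for c in('top','scene'):
    p,d=arm.camera(c);m=arm.camera_model(c);hsv=cv2.cvtColor(p,cv2.COLOR_BGR2HSV)
    mk=(hsv[...,0]>105)&(hsv[...,0]<130)&(hsv[...,1]>140)&(hsv[...,2]>50)
    P,u,v=unproj(m,d,mk);W=P[:,:2]*1000-t[:2];M=np.stack([W@ex,W@ey],1)
    M=M[(abs(P[:,2]-.053)<.006)&(M[:,0]>-150)&(M[:,0]<80)&(M[:,1]>-90)&(M[:,1]<30)]
    _,lab,C=cv2.kmeans(M.astype(np.float32),4,None,(3,100,1e-6),10,cv2.KMEANS_PP_CENTERS)
    for i in range(4):
        Q=M[lab[:,0]==i];print(c,((Q.min(0)+Q.max(0))/2).round(1),np.ptp(Q,axis=0).round(0),len(Q))
E
```

```text
clock 27.3 pos [0.3595 0.4304 0.2074] mag -264.3 -35.1 F [ 1.2   0.03 -0.08] Fmag 0.05 1.2
toolx yaw 3.72 tooly yaw -86.28 grip 0.9959246456755056
top [5.8 0.5] [40. 41.] 268
top [-66.6 -60.9] [40. 39.] 267
top [46.9  0.9] [40. 39.] 265
top [-121.2  -50.5] [41. 40.] 269
scene [-65.5 -62.6] [38. 41.] 157
scene [49.6  0.4] [39. 40.] 190
scene [-118.6  -51.1] [41. 38.] 152
scene [ 6.7 -0.9] [40. 40.] 180
```

View pics/r_top.png

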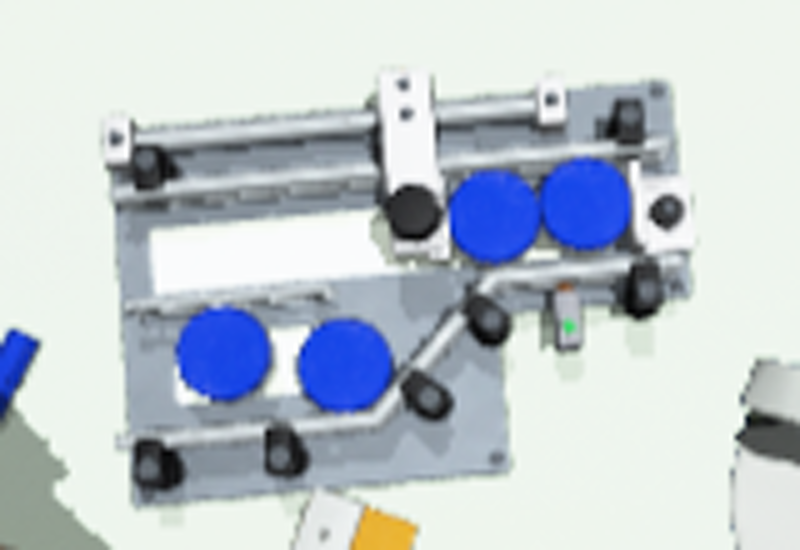

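View pics/r_scene.png

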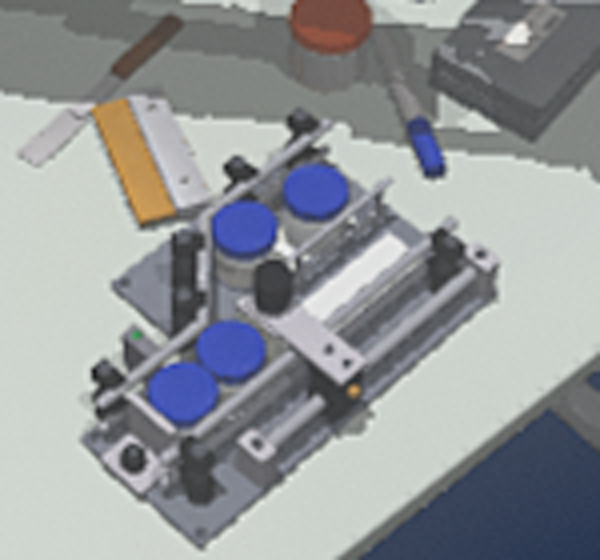

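The pictures show the two queue jars closed up in the lane between stop (635,210) and paddle (440,215). The blocking jar is in the bay at (345,365) and the side jar hasn't moved. I'm handing in.

```bash
python3 -c "
from bench import arm
print(arm.finish_job())"
```

```text
the job is handed in; nothing more can be done
None
```

The jam is cleared, the two queued jars are closed up in the lane under light pressure, and I handed the job in at about 27 s of the 72 s allowed. It gives no verdict.

**What I did**
- **Blocking jar:** I pushed it back along the shoulder with the shut fingers until the push force rose from about 1.5 N to about 6.8 N and the tool stalled against the outer rail. Then I backed off.
- **Queue:** I took the follower by its knob and ran the two jars down the lane, with the wrist force steady at about 7 N. They came up against the end stop, where I pressed to about 12 N at the wrist. That leaves a squeeze of roughly 5 N on the jars.
- **Release:** I opened the fingers, which came clear of the knob, and moved the arm away.

**Last checks** (top camera, magazine frame, mm)

| Jar | x | y |
|---|---|---|
| jar_lead | 46.9 | 0.9 |
| jar_last | 5.8 | 0.5 |
| jar_block | -66.6 | -60.9 |
| jar_side | -121.2 | -50.5 |

- jar_side is where it started, within about 0.3 mm, and all jars look upright and still.
- Measured centre to centre, the queued jars are 41 mm apart by the top camera and 43 mm by the scene camera. The lids are 42 mm across, so they are touching within measurement error. The two cameras differ by up to about 3 mm on all four jars.
- I could not measure the pressure left after release. It rests on the follower's brake holding, and the follower did not visibly move when I let go.
- I did not re-measure the ink pot. The arm never went near it.

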